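# Back off the tablet press by one turn

## Robot

A 6-joint arm with a two-finger parallel gripper is mounted at the origin on the work surface. World frame = base frame: x ahead of the robot, y to its left, z up, the work surface at z = 0. Lengths are in mm, angles in degrees, forces in N, time in s.
With the tool pointing down it reaches from about 350 to 850 mm from the base axis. Payload 8.1 kg.
Tool frame: the origin (TCP) lies between the finger pads; the fingertips stand ahead of it and the grasp point (between the pads) lies 2 mm behind it (nose_length is the z of the fingertips in the tool frame, in mm); z points along the fingers, y is the direction in which the jaws open and shut (so a half turn about z gives the same grasp; the last joint's range is limited). The gripper opens to 85 mm and grips with 20 to 120 N. Pads are 22 mm wide; open, the fingers measure 114 mm over their backs; the gripper's body (76 mm by 85 mm) begins 54 mm behind the grasp point. The pads swing forward as they close: fully open they stand 13 mm farther back than shut.
Start: joints at [63.06, 7.471, 85.268, -0, 87.261, -4.893], TCP at [225.204, 556.137, 248.292] pointing down, gripper open.
Joint ranges: [-169.43, 169.43], [-51.17, 129.36], [1.28, 143.12], [-76.62, 256.62], [0, 156.53], [-152.29, 152.29]. Speed limits (degrees/s): [136.94, 136.94, 159.86, 180, 180, 180].

## Interface

Orientations are given as [roll, pitch, yaw] about the fixed x, y, z axes, in that order (R = Rz(yaw) Ry(pitch) Rx(roll)).
In Python, from bench import * gives the robot as it stands.
- The arm moves only by the tool jog_arm, never from a script. Its argument "plan" is a list of rows, each a list of 3 entries, a list of its own where there are three numbers: the turn, a rotation vector about the tool's x, y, z in degrees, then the shift along the tool's x, y, z in m, then the gripper's target within -1 to 1 (fully open at 1, half-way at 0, shut at -1). A call has 1 to 12 rows; each row is the pose to reach, as a shift and turn from the pose commanded when the call began, along the tool's axes at that moment; what a row does not reach only later rows make up. A row lasts 1/8 s, in which the tool goes at most 62.5 mm and 10.7 degrees, less where a joint would pass 70% of its speed; a pose out of reach is approached as far as the arm can. A call with a gripper value outside its range is refused whole. The fingers move at their own pace and stop on an object; "force" is the grip in N (left out, the last holds). Time passes only in rows, so rows that repeat a pose let the fingers close. It gives the time, the measured TCP pose, the force and the opening at its end, in the units of the state.
- sense(): the state, without advancing time (a new reading comes with each control period).
- snapshot(name): name is "scene" or "top" or "wrist"; returns (picture, depth): 400x640x3 uint8, blue, green, red; 400x640 float32, mm along the optical axis (not along the pixel's ray), 0 where there is no reading.
- camera_info(name): a dict with "fov_y" (degrees; the focal length in pixels is half the picture's height over the tangent of half this angle, whatever the lens; pixels are square), "cx", "cy" (the principal point, pixels), "dist_coeffs" ([k1, k2, p1, p2, k3] as OpenCV has them; the pictures are not rectified), "origin" and "orientation" of the camera in the world. Camera axes: x right, y down, z forward; pixel columns grow to the right and rows downward; lengths in mm; the calibration is good to about 2 mm. A picture is of the moment at which its call begins: read the wrist's pose just before it. camera_info takes no time and is no camera call; for the wrist camera it gives the pose at the moment of the call.
- hand_in(): hands the job in, once; it reports no verdict.
The state is a dict: "time": time; "joint_pos": joint angles; "qd": joint speeds; "joint_efforts": joint torques, N m; "tool_pos": TCP position; "tcp_rot": TCP orientation; "ft_force": force on the tool from outside, world axes, zero at the start; "wrist_torque": the same for the moment, N m; "finger_gap": finger opening in mm.
Only numpy, scipy, OpenCV 4.12 (cv2) and the standard library are available. Lean on these libraries where they do the work, as an engineer would, in place of code of your own. Each camera call takes 0.05 s, during which the arm holds its last target.

## Task

The glue under the tablet's back cover has cured: ease the small bench press off by pushing its hand wheel round anticlockwise (seen from above) by the upright handle with your fingertips, through exactly one full turn, so that the handle ends where it began. Then leave the wheel at rest and move clear. Leave the tablet and the things lying about where they are.

Things in the scene. Friction and masses are not known exactly. Their poses are not given: they have to be found in the camera images.
- wheel_centre (a point): Centre of the level hand wheel on top of a small bench press, on its upright axis, 150 mm above the table. Steel rim 150 mm across (centre line radius 68 mm, top 157 mm above the table), three spokes, hub 34 mm across, its nut up to 166 mm. Axes are the press's: base 170 mm along x, 280 along y, a bridge along y below the wheel, top at 130 mm.
- handle_mid (a point): Middle of the wheel's only upright handle, a black round grip 22 mm in diameter standing on the rim at the end of one spoke, 68 mm from the wheel's axis; this point is 185 mm above the table. The grip spans 160 to 210 mm above the table; it spins freely about its own upright axis and goes round with the wheel.
- wheel (a joint): Turn of the wheel in rad, growing anticlockwise seen from above; 0 with the handle on the +x side of wheel_centre's axes. Starts between -2.5 and 2.5 and counts on through whole turns; no stop within 1.4 turns of the start that way. Stiff: needs about 0.12 N m (2 N at the handle), stays where it is left, hardly coasts. A turn lifts the pad below by 4 mm.
- handle: The same handle as a body; origin on the rim's centre line under the grip, 150 mm above the table, z up along the grip, about which it spins freely.
- tablet: Grey tablet, 125 x 196 x 8 mm, lying loose on the press bed under the pad; origin under its centre. Not to be disturbed.
- meter: Bystander: grey multimeter lying flat, 90 x 180 mm, 45 mm high, origin under its centre, beside the press on its +y side.
- jar: Bystander: small jar, 52 mm across, 50 mm tall, origin under its centre, beside the press on its -y side.
- driver: Bystander: screwdriver 160 mm long lying along its own x, beside the press on its -y side.

How it is judged:
By the outcome, as a careful person would: the job done as asked, in the order asked, and still so for the second after the job is handed in, with the robot touching nothing.
It also fails if it takes over 56 s, if anything falls off the work surface, if the arm or the gripper's body presses on something with over 40 N, if the wrist force passes 120 N, or if a joint passes its speed limit or range.

## Working session

There is one attempt and no reset: what is moved stays moved. The work goes in short steps, Python scripts to look and compute and a tool call to move; the robot and the scene stay as the last step left them, time stands still between calls to the robot, and variables do not carry over. Pictures are saved under pics/ and viewed, and the job is handed in when it is done.

Besides the shell and the picture viewer there is one more tool, called after "Request:" by a JSON object that holds its "fn" and its "kwargs", one argument or row to a line. jog_arm: Moves the arm, as the interface text tells. Its arguments: {"type":"object","properties":{"plan":{"type":"array","items":{"type":"array"}},"force":{"type":"number"}},"required":["plan"]}

```bash
ls; mkdir -p pics; python3 - <<'E'
from bench import *
import cv2
print(sense())
for n in ("scene","top","wrist"):
    ci=camera_info(n); print(n,ci)
    p,d=snapshot(n); cv2.imwrite(f"pics/{n}0.png",p)
    import numpy as np; np.save(f"pics/{n}0.npy",d)
E
```

```text
pics
{'time': 0.0, 'joint_pos': array([ 6.30591645e+01,  7.51297419e+00,  8.53303510e+01,  6.10787651e-04,
        8.72607645e+01, -4.89402339e+00]), 'qd': array([-0.05992449, -0.00761346,  0.00338772, -0.14291558, -0.01271952,
        0.05284964]), 'joint_efforts': array([-1.27840744e-03, -5.69392884e+01, -5.00556529e+01, -4.00438466e-04,
        1.47504627e-02, -6.53979578e-05]), 'tool_pos': array([224.9680595 , 555.66902197, 247.25637005]), 'tcp_rot': array([-1.79896342e+02, -9.48800942e-03,  1.57953150e+02]), 'ft_force': array([ 0.13669909,  0.06172936, -0.7084728 ]), 'wrist_torque': array([-0.00259397,  0.02683624, -0.01756342]), 'finger_gap': 85.24088256643088}
scene {'fov_y': 49.482856922888175, 'cx': 318.1398399821717, 'cy': 211.62514872584634, 'dist_coeffs': array([0.00068484, 0.        , 0.        , 0.        , 0.        ]), 'origin': array([1374.42530265,  215.95146268, 1020.30198747]), 'orientation': array([-137.15930932,   -1.0976021 ,  100.22534047])}
top {'fov_y': 48.535139966998635, 'cx': 323.70315392811517, 'cy': 198.12970099300853, 'dist_coeffs': array([-0.11669008,  0.        ,  0.        ,  0.        ,  0.        ]), 'origin': array([ 372.33385083,   67.70510187, 1188.14592831]), 'orientation': array([-169.86517124,    1.27464193,  -90.82479513])}
wrist {'fov_y': 69.48968855715331, 'cx': 323.0700182848597, 'cy': 200.25890941089617, 'dist_coeffs': array([0.01145633, 0.        , 0.        , 0.        , 0.        ]), 'origin': array([157.75139304, 582.18142557, 372.56524425]), 'orientation': array([1.63504568e+02, 8.65489239e-02, 6.79319046e+01])}
```

View pics/scene0.png

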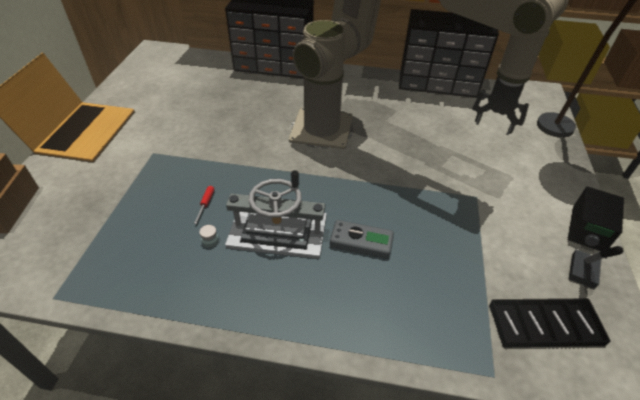

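View pics/top0.png

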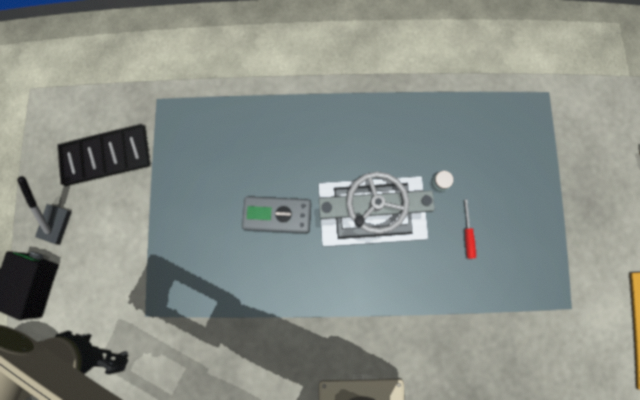

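View pics/wrist0.png

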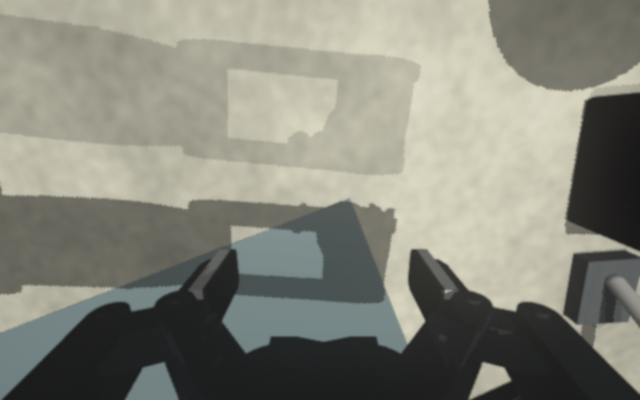

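The scene picture shows the press with the wheel centre at about (275,197) and the black handle at about (295,180). In the top picture the wheel is at about (378,202) and the handle at about (360,219). The wrist view shows only bare table and the mat's corner. Next I measure from depth and by casting rays.

```bash
cat > h.py <<'E'
import numpy as np, cv2
from scipy.spatial.transform import Rotation as R
from scipy.optimize import least_squares
def K(ci):
    f=200/np.tan(np.radians(ci['fov_y']/2)); return np.array([[f,0,ci['cx']],[0,f,ci['cy']],[0,0,1.]])
def rays(ci,uv):
    n=cv2.undistortPoints(np.asarray(uv,float).reshape(-1,1,2),K(ci),ci['dist_coeffs']).reshape(-1,2)
    return np.c_[n,np.ones(len(n))]@R.from_euler('xyz',ci['orientation'],degrees=True).as_matrix().T
def plane(ci,uv,z):
    r=rays(ci,uv); o=ci['origin']; return o+r*((z-o[2])/r[:,2])[:,None]
def cloud(ci,d):
    v,u=np.mgrid[0:400,0:640]; uv=np.c_[u.ravel(),v.ravel()]
    return (ci['origin']+rays(ci,uv)*d.ravel()[:,None]).reshape(400,640,3)
def circ(p):
    f=lambda q:np.hypot(p[:,0]-q[0],p[:,1]-q[1])-q[2]
    s=least_squares(f,[*p[:,:2].mean(0),68],loss='soft_l1',f_scale=2); return s.x,np.sqrt(np.mean(s.fun**2))
E
python3 - <<'E'
from bench import *
from h import *
for n,box in (("top",(335,165,420,240)),("scene",(235,160,320,225))):
    ci=camera_info(n); d=np.load(f"pics/{n}0.npy"); im=cv2.imread(f"pics/{n}0.png")
    P=cloud(ci,d); u0,v0,u1,v1=box
    sub=P[v0:v1,u0:u1].reshape(-1,3); dd=d[v0:v1,u0:u1].ravel()
    sub=sub[dd>0]
    print(n,"zhist",np.histogram(sub[:,2],bins=[-10,10,40,100,120,127,133,140,150,165,180,195,205,215,230])[0])
    w=sub[(sub[:,2]>143)&(sub[:,2]<161)]
    c=np.median(w,0)[:2]
    for _ in range(4):
        r=np.hypot(*(w[:,:2]-c).T); q=w[(r>50)&(r<85)]; x,e=circ(q); c=x[:2]
    print(" rim",x,e,len(q))
    hd=sub[(sub[:,2]>175)]; print(" handle",len(hd),hd.mean(0),hd.min(0),hd.max(0))
    t=hd[hd[:,2]>204]; print(" top",len(t),t.mean(0) if len(t) else '')
    # dark mask
    g=im.max(2)[v0:v1,u0:u1]; m=(g<45).astype(np.uint8)
    k,l,s,ce=cv2.connectedComponentsWithStats(m)
    for i in range(1,k):
        if s[i,4]>30: print("  dark",s[i]+[u0,v0,0,0,0],ce[i]+[u0,v0],plane(ci,[ce[i]+[u0,v0]],190)[0])
    cv2.imwrite(f"pics/{n}0z.png",cv2.resize(im[v0-40:v1+40,u0-60:u1+60],None,fx=3.5,fy=3.5))
    # base edge orientation: white base
E
```

```text
top zhist [1044 1962  629   71 1010  152    7   22 1328   40    8    6   74    0]
 rim [544.27482507 -38.10743774  67.07772125] 4.678109143035196 1022
 handle 91 [494.94875228   9.2018294  206.60785143] [485.70007167  -1.90736337 176.68576381] [505.87474186  19.08369055 214.44532332]
 top 76 [496.02460865   8.48531513 210.30784988]
scene zhist [2644  183  565  267  732   90   15  118  775   31   30   24   36    0]
 rim [549.28743909 -38.95723615  66.87136411] 4.555387645077349 661
 handle 98 [501.82125602   7.92638133 197.23916086] [486.31087868  -3.44336089 175.0601017 ] [509.93370013  17.43870755 212.93195549]
 top 38 [498.38047932   7.50609914 208.71673831]
  dark [292 172   6  16  81] [294.56790123 179.03703704] [504.11112267   8.03106791 190.        ]
```

```bash
python3 -c "
import bench" ; ls pics
```

```text
scene0.npy
scene0.png
scene0z.png
top0.npy
top0.png
top0z.png
wrist0.npy
wrist0.png
```

View pics/top0z.png

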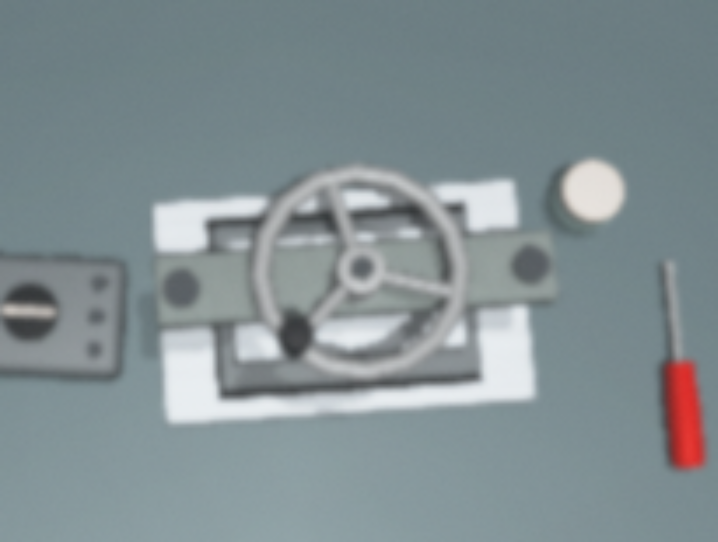

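```bash
python3 - <<'E'
import bench
print([n for n in dir(bench) if not n.startswith('_')], getattr(bench,'nose_length',None))
E
```

```text
['PlanningError', 'camera_info', 'hand_in', 'nose_length', 'sense', 'snapshot'] 17.0
```

Request:
{"fn": "jog_arm", "kwargs": {
  "plan": [
    [[0,0,10],[-0.045,-0.04,-0.02],1],
    [[0,0,20],[-0.09,-0.08,-0.045],1],
    [[0,0,30],[-0.135,-0.12,-0.045],1],
    [[0,0,40],[-0.18,-0.16,-0.045],1],
    [[0,0,50],[-0.225,-0.2,-0.045],1],
    [[0,0,60],[-0.27,-0.24,-0.045],1],
    [[0,0,67.95],[-0.315,-0.28,-0.045],1],
    [[0,0,67.95],[-0.36,-0.32,-0.045],1],
    [[0,0,67.95],[-0.405,-0.36,-0.045],1],
    [[0,0,67.95],[-0.44,-0.39,-0.045],1],
    [[0,0,67.95],[-0.458,-0.406,-0.045],1],
    [[0,0,67.95],[-0.458,-0.406,-0.045],1]
  ],
  "force": 30
}}

```text
time: 1.65
tool_pos: [497.5, 6.4, 292.7]
tcp_rot: [-179.9, 0.0, 89.8]
ft_force: [0.4, 0.4, 0.5]
finger_gap: 85.3
```

```bash
python3 - <<'E'
from bench import *
from h import *
s=sense();print(s['tool_pos'],s['tcp_rot'],s['joint_pos'])
ci=camera_info("wrist"); p,d=snapshot("wrist"); cv2.imwrite("pics/wrist1.png",p); np.save("pics/wrist1.npy",d)
P=cloud(ci,d); ok=d>0
near=ok&(np.hypot(P[...,0]-546,P[...,1]+38)<110)
w=P[near&(P[...,2]>143)&(P[...,2]<161)]
c=np.array([546,-38.])
for _ in range(4):
    r=np.hypot(*(w[:,:2]-c).T); q=w[(r>55)&(r<80)]; x,e=circ(q); c=x[:2]
print("rim",x,e,len(q),np.median(q[:,2]))
h=P[near&(P[...,2]>204)&(P[...,2]<214)]; print("htop",len(h),h.mean(0),h.min(0),h.max(0))
t=near&(P[...,2]>204)&(P[...,2]<214); v,u=np.nonzero(t); print(u.mean(),v.mean())
n=P[ok&(np.hypot(P[...,0]-546,P[...,1]+38)<18)&(P[...,2]>161)&(P[...,2]<171)]; print("nut",len(n), n.mean(0) if len(n) else '')
E
```

```text
[497.48837644   6.40667058 292.71440814] [-1.79938507e+02  5.58698871e-03  8.98437897e+01] [-5.16117870e+00 -9.35291616e+00  9.73044054e+01 -1.09378574e-02
  9.21092817e+01 -5.00536223e+00]
rim [544.87676947 -39.38652378  65.99438363] 3.990306538380181 4859 155.53224142371607
htop 600 [497.30212648   6.42685241 209.08231957] [486.79428371  -4.44016969 204.02868414] [507.74139515  15.8101921  211.53646732]
323.495 212.165
nut 247 [546.09444197 -41.42525644 165.19579108]
```

View pics/wrist1.png

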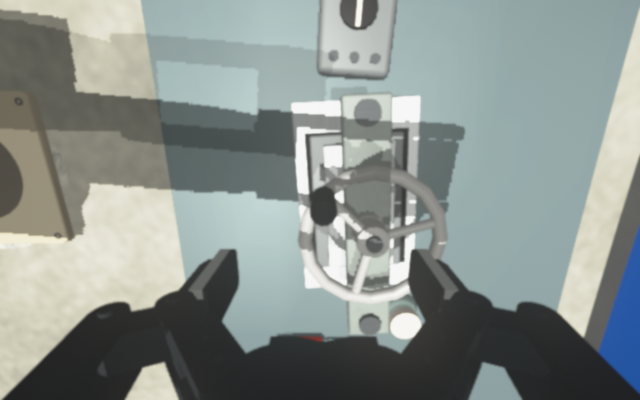

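The wrist view shows the handle top at (323,205) and the hub nut at (375,243). That puts the handle at (497.3, 6.4) and the axis about (546, -41). They are 68.3 mm apart, against the 68 mm given, so I'll descend and close on the grip.

Request:
{"fn": "jog_arm", "kwargs": {
  "plan": [
    [[0,0,0],[0,0,0.03],1],
    [[0,0,0],[0,0,0.06],1],
    [[0,0,0],[0,0,0.085],1],
    [[0,0,0],[0,0,0.098],1],
    [[0,0,0],[0,0,0.098],0],
    [[0,0,0],[0,0,0.098],-0.2],
    [[0,0,0],[0,0,0.098],-0.4],
    [[0,0,0],[0,0,0.098],-0.5],
    [[0,0,0],[0,0,0.098],-0.6],
    [[0,0,0],[0,0,0.098],-0.7],
    [[0,0,0],[0,0,0.098],-0.8],
    [[0,0,0],[0,0,0.098],-0.8]
  ],
  "force": 25
}}

```text
time: 3.2
tool_pos: [497.8, 8.0, 196.4]
tcp_rot: [179.9, -0.0, 90.0]
ft_force: [-1.5, 0.1, 6.1]
finger_gap: 20.9
```

```bash
python3 - <<'E'
from bench import *
from h import *
s=sense();print(s['tool_pos'],s['tcp_rot'],s['ft_force'],s['finger_gap'])
ci=camera_info("wrist"); p,d=snapshot("wrist"); cv2.imwrite("pics/wrist2.png",p)
P=cloud(ci,d); ok=d>0
n=P[ok&(np.hypot(P[...,0]-546,P[...,1]+40)<18)&(P[...,2]>161)&(P[...,2]<171)]; print("nut",len(n), n.mean(0) if len(n) else '')
E
```

```text
[497.8080915    7.95862044 196.37839338] [ 1.79914419e+02 -6.04999818e-03  9.00005503e+01] [-1.52455767  0.1300424   6.08025197] 20.897420772069175
nut 0
```

View pics/wrist2.png

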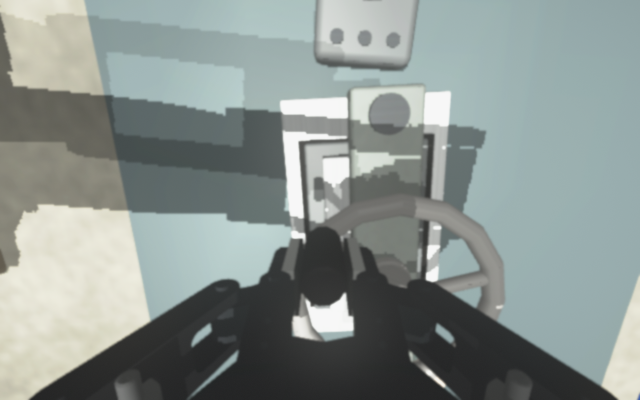

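The grip is seated between the pads at about (322,265), with a gap of 20.9 mm against the 22 mm grip. Next I compute the arc offsets in tool axes (tool x = +Y, tool y = +X).

```bash
python3 - <<'E'
import numpy as np
t0=135.8
p=lambda a:68*np.array([np.sin(np.radians(t0+a)),np.cos(np.radians(t0+a))])
for k in range(6):
    print(k,[[float(x) for x in np.round((p(60*k+5*i)-p(60*k))/1000,4)] for i in range(1,13)])
E
```

```text
0 [[-0.0044, -0.0039], [-0.0092, -0.0075], [-0.0142, -0.0106], [-0.0195, -0.0133], [-0.025, -0.0155], [-0.0307, -0.0172], [-0.0365, -0.0184], [-0.0424, -0.0191], [-0.0484, -0.0192], [-0.0543, -0.0189], [-0.0601, -0.018], [-0.0659, -0.0167]]
1 [[-0.0056, 0.0019], [-0.0111, 0.0042], [-0.0163, 0.007], [-0.0213, 0.0103], [-0.0259, 0.014], [-0.0302, 0.018], [-0.0342, 0.0225], [-0.0377, 0.0272], [-0.0408, 0.0323], [-0.0435, 0.0376], [-0.0457, 0.0431], [-0.0474, 0.0487]]
2 [[-0.0012, 0.0058], [-0.0019, 0.0117], [-0.0021, 0.0176], [-0.0017, 0.0236], [-0.0009, 0.0294], [0.0005, 0.0352], [0.0024, 0.0408], [0.0047, 0.0463], [0.0075, 0.0515], [0.0108, 0.0565], [0.0144, 0.0611], [0.0185, 0.0654]]
3 [[0.0044, 0.0039], [0.0092, 0.0075], [0.0142, 0.0106], [0.0195, 0.0133], [0.025, 0.0155], [0.0307, 0.0172], [0.0365, 0.0184], [0.0424, 0.0191], [0.0484, 0.0192], [0.0543, 0.0189], [0.0601, 0.018], [0.0659, 0.0167]]
4 [[0.0056, -0.0019], [0.0111, -0.0042], [0.0163, -0.007], [0.0213, -0.0103], [0.0259, -0.014], [0.0302, -0.018], [0.0342, -0.0225], [0.0377, -0.0272], [0.0408, -0.0323], [0.0435, -0.0376], [0.0457, -0.0431], [0.0474, -0.0487]]
5 [[0.0012, -0.0058], [0.0019, -0.0117], [0.0021, -0.0176], [0.0017, -0.0236], [0.0009, -0.0294], [-0.0005, -0.0352], [-0.0024, -0.0408], [-0.0047, -0.0463], [-0.0075, -0.0515], [-0.0108, -0.0565], [-0.0144, -0.0611], [-0.0185, -0.0654]]
```

Request:
{"fn": "jog_arm", "kwargs": {
  "plan": [
    [[0,0,0],[-0.0044,-0.0039,0],-0.8],
    [[0,0,0],[-0.0092,-0.0075,0],-0.8],
    [[0,0,0],[-0.0142,-0.0106,0],-0.8],
    [[0,0,0],[-0.0195,-0.0133,0],-0.8],
    [[0,0,0],[-0.025,-0.0155,0],-0.8],
    [[0,0,0],[-0.0307,-0.0172,0],-0.8]
  ]
}}

```text
time: 4.0
tool_pos: [480.5, -22.8, 196.4]
tcp_rot: [179.9, -0.0, 90.0]
ft_force: [-1.1, 2.1, 7.0]
finger_gap: 21.2
```

```bash
python3 - <<'E'
from bench import *
s=sense();print(s['tool_pos'],s['tcp_rot'],s['ft_force'],s['wrist_torque'],s['finger_gap'])
E
```

```text
[480.46938305 -22.75758987 196.35851945] [ 1.79912317e+02 -2.39528982e-02  9.00127803e+01] [-1.11856547  2.07975008  6.97784826] [0.35953625 0.20383478 0.01899211] 21.15967842638287
```

```bash
python3 - <<'E'
import numpy as np
t0=135.8
p=lambda a:68*np.array([np.sin(np.radians(t0+a)),np.cos(np.radians(t0+a))])
for k in range(3):
    print(k,[[float(x) for x in np.round((p(30+60*k+5*i)-p(30+60*k))/1000,4)] for i in range(1,13)])
E
```

```text
0 [[-0.0058, -0.0012], [-0.0117, -0.0019], [-0.0176, -0.0021], [-0.0236, -0.0017], [-0.0294, -0.0009], [-0.0352, 0.0005], [-0.0408, 0.0024], [-0.0463, 0.0047], [-0.0515, 0.0075], [-0.0565, 0.0108], [-0.0611, 0.0144], [-0.0654, 0.0185]]
1 [[-0.0039, 0.0044], [-0.0075, 0.0092], [-0.0106, 0.0142], [-0.0133, 0.0195], [-0.0155, 0.025], [-0.0172, 0.0307], [-0.0184, 0.0365], [-0.0191, 0.0424], [-0.0192, 0.0484], [-0.0189, 0.0543], [-0.018, 0.0601], [-0.0167, 0.0659]]
2 [[0.0019, 0.0056], [0.0042, 0.0111], [0.007, 0.0163], [0.0103, 0.0213], [0.014, 0.0259], [0.018, 0.0302], [0.0225, 0.0342], [0.0272, 0.0377], [0.0323, 0.0408], [0.0376, 0.0435], [0.0431, 0.0457], [0.0487, 0.0474]]
```

Request:
{"fn": "jog_arm", "kwargs": {
  "plan": [
    [[0,0,0],[-0.0058,-0.0012,0],-0.8],
    [[0,0,0],[-0.0117,-0.0019,0],-0.8],
    [[0,0,0],[-0.0176,-0.0021,0],-0.8],
    [[0,0,0],[-0.0236,-0.0017,0],-0.8],
    [[0,0,0],[-0.0294,-0.0009,0],-0.8],
    [[0,0,0],[-0.0352,0.0005,0],-0.8],
    [[0,0,0],[-0.0408,0.0024,0],-0.8],
    [[0,0,0],[-0.0463,0.0047,0],-0.8],
    [[0,0,0],[-0.0515,0.0075,0],-0.8],
    [[0,0,0],[-0.0565,0.0108,0],-0.8],
    [[0,0,0],[-0.0611,0.0144,0],-0.8],
    [[0,0,0],[-0.0654,0.0185,0],-0.8]
  ]
}}

```text
time: 5.5
tool_pos: [499.1, -88.5, 196.4]
tcp_rot: [179.9, 0.0, 90.0]
ft_force: [-1.9, 1.1, 6.9]
finger_gap: 21.3
```

Request:
{"fn": "jog_arm", "kwargs": {
  "plan": [
    [[0,0,0],[-0.0039,0.0044,0],-0.8],
    [[0,0,0],[-0.0075,0.0092,0],-0.8],
    [[0,0,0],[-0.0106,0.0142,0],-0.8],
    [[0,0,0],[-0.0133,0.0195,0],-0.8],
    [[0,0,0],[-0.0155,0.025,0],-0.8],
    [[0,0,0],[-0.0172,0.0307,0],-0.8],
    [[0,0,0],[-0.0184,0.0365,0],-0.8],
    [[0,0,0],[-0.0191,0.0424,0],-0.8],
    [[0,0,0],[-0.0192,0.0484,0],-0.8],
    [[0,0,0],[-0.0189,0.0543,0],-0.8],
    [[0,0,0],[-0.018,0.0601,0],-0.8],
    [[0,0,0],[-0.0167,0.0659,0],-0.8]
  ]
}}

```text
time: 7.0
tool_pos: [564.9, -105.1, 196.4]
tcp_rot: [179.9, 0.0, 90.0]
ft_force: [-2.7, 1.6, 7.3]
finger_gap: 21.3
```

Request:
{"fn": "jog_arm", "kwargs": {
  "plan": [
    [[0,0,0],[0.0019,0.0056,0],-0.8],
    [[0,0,0],[0.0042,0.0111,0],-0.8],
    [[0,0,0],[0.007,0.0163,0],-0.8],
    [[0,0,0],[0.0103,0.0213,0],-0.8],
    [[0,0,0],[0.014,0.0259,0],-0.8],
    [[0,0,0],[0.018,0.0302,0],-0.8],
    [[0,0,0],[0.0225,0.0342,0],-0.8],
    [[0,0,0],[0.0272,0.0377,0],-0.8],
    [[0,0,0],[0.0323,0.0408,0],-0.8],
    [[0,0,0],[0.0376,0.0435,0],-0.8],
    [[0,0,0],[0.0431,0.0457,0],-0.8],
    [[0,0,0],[0.0487,0.0474,0],-0.8]
  ]
}}

```text
time: 8.5
tool_pos: [612.2, -56.8, 196.4]
tcp_rot: [179.9, 0.1, 90.0]
ft_force: [-2.4, -1.1, 7.4]
finger_gap: 21.4
```

```bash
python3 - <<'E'
from bench import *
from h import *
s=sense();print(s['tool_pos'],s['ft_force'],s['finger_gap'])
p,d=snapshot("wrist"); cv2.imwrite("pics/wrist3.png",p)
E
```

```text
[612.19321386 -56.7681297  196.37372149] [-2.35018102 -1.08017626  7.40762515] 21.36797349276637
```

View pics/wrist3.png

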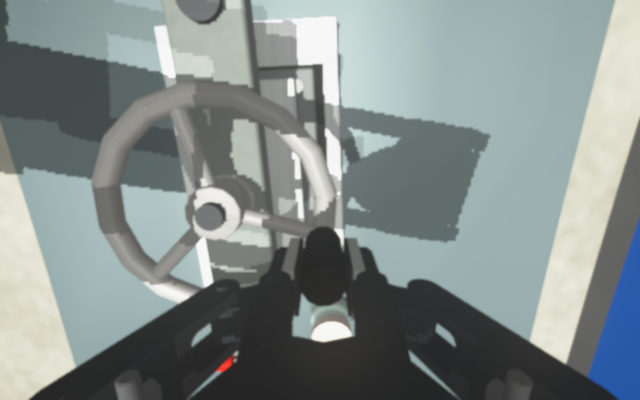

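The handle is still between the pads at (322,265), and the hub at (210,215) with its spokes has gone round with it to 210°. Continuing.

Request:
{"fn": "jog_arm", "kwargs": {
  "plan": [
    [[0,0,0],[0.0058,0.0012,0],-0.8],
    [[0,0,0],[0.0117,0.0019,0],-0.8],
    [[0,0,0],[0.0176,0.0021,0],-0.8],
    [[0,0,0],[0.0236,0.0017,0],-0.8],
    [[0,0,0],[0.0294,0.0009,0],-0.8],
    [[0,0,0],[0.0352,-0.0005,0],-0.8],
    [[0,0,0],[0.0408,-0.0024,0],-0.8],
    [[0,0,0],[0.0463,-0.0047,0],-0.8],
    [[0,0,0],[0.0515,-0.0075,0],-0.8],
    [[0,0,0],[0.0565,-0.0108,0],-0.8],
    [[0,0,0],[0.0611,-0.0144,0],-0.8],
    [[0,0,0],[0.0654,-0.0185,0],-0.8]
  ]
}}

```text
time: 10.05
tool_pos: [594.1, 8.8, 196.4]
tcp_rot: [179.9, 0.0, 90.0]
ft_force: [0.3, -2.5, 6.5]
finger_gap: 21.1
```

Request:
{"fn": "jog_arm", "kwargs": {
  "plan": [
    [[0,0,0],[0.0039,-0.0044,0],-0.8],
    [[0,0,0],[0.0075,-0.0092,0],-0.8],
    [[0,0,0],[0.0106,-0.0142,0],-0.8],
    [[0,0,0],[0.0133,-0.0195,0],-0.8],
    [[0,0,0],[0.0155,-0.025,0],-0.8],
    [[0,0,0],[0.0172,-0.0307,0],-0.8],
    [[0,0,0],[0.0184,-0.0365,0],-0.8],
    [[0,0,0],[0.0191,-0.0424,0],-0.8],
    [[0,0,0],[0.0192,-0.0484,0],-0.8],
    [[0,0,0],[0.0189,-0.0543,0],-0.8],
    [[0,0,0],[0.018,-0.0601,0],-0.8],
    [[0,0,0],[0.0167,-0.0659,0],-0.8]
  ]
}}

```text
time: 11.55
tool_pos: [528.2, 25.9, 196.4]
tcp_rot: [179.8, -0.0, 90.0]
ft_force: [2.1, 0.6, 6.1]
finger_gap: 21.5
```

Request:
{"fn": "jog_arm", "kwargs": {
  "plan": [
    [[0,0,0],[-0.0019,-0.0056,0],-0.8],
    [[0,0,0],[-0.0042,-0.0111,0],-0.8],
    [[0,0,0],[-0.007,-0.0163,0],-0.8],
    [[0,0,0],[-0.0103,-0.0213,0],-0.8],
    [[0,0,0],[-0.014,-0.0259,0],-0.8],
    [[0,0,0],[-0.018,-0.0302,0],-0.8],
    [[0,0,0],[-0.018,-0.0302,0],-0.8],
    [[0,0,0],[-0.018,-0.0302,0],-0.8]
  ]
}}

```text
time: 12.55
tool_pos: [497.5, 7.7, 196.3]
tcp_rot: [179.9, 0.0, 90.0]
ft_force: [-1.6, -0.6, 8.7]
finger_gap: 21.3
```

```bash
python3 - <<'E'
from bench import *
from h import *
s=sense();print(s['tool_pos'],s['ft_force'],s['finger_gap'])
p,d=snapshot("wrist"); cv2.imwrite("pics/wrist4.png",p)
a=cv2.imread("pics/wrist2.png"); print("diff to start",np.abs(a.astype(int)-p).mean(), np.abs(a.astype(int)-p).max(2).__gt__(40).sum())
E
```

```text
[497.52895691   7.71682258 196.32010218] [-1.62580101 -0.61963356  8.68315696] 21.314317064683344
diff to start 0.8939401041666667 191
```

View pics/wrist4.png

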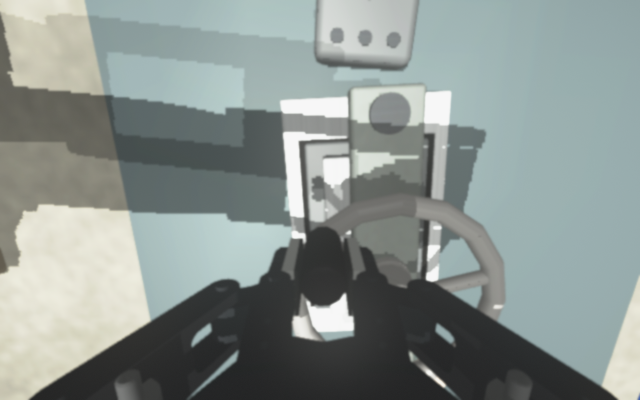

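This matches the start view: handle at (322,265), and the rim and hub in the same places. I'll open the fingers, lift back to the earlier viewing pose and compare.

Request:
{"fn": "jog_arm", "kwargs": {
  "plan": [
    [[0,0,0],[0,0,0],-0.3],
    [[0,0,0],[0,0,0],0],
    [[0,0,0],[0,0,0],0.5],
    [[0,0,0],[0,0,0],1],
    [[0,0,0],[0,0,0],1],
    [[0,0,0],[0,0,0],1],
    [[0,0,0],[0,0,-0.03],1],
    [[0,0,0],[0,0,-0.06],1],
    [[0,0,0],[0,0,-0.085],1],
    [[0,0,0],[0,0,-0.098],1],
    [[0,0,0],[0,0,-0.098],1],
    [[0,0,0],[0,0,-0.098],1]
  ]
}}

```text
time: 14.1
tool_pos: [496.8, 7.9, 291.9]
tcp_rot: [-179.9, -0.0, 90.0]
ft_force: [-0.1, -1.0, -0.3]
finger_gap: 85.3
```

```bash
python3 - <<'E'
from bench import *
from h import *
s=sense();print(s['tool_pos'],s['tcp_rot'],s['ft_force'],s['finger_gap'])
ci=camera_info("wrist"); p,d=snapshot("wrist"); cv2.imwrite("pics/wrist5.png",p)
P=cloud(ci,d); ok=d>0
near=ok&(np.hypot(P[...,0]-546,P[...,1]+38)<110)
t=near&(P[...,2]>204)&(P[...,2]<214); h=P[t]; v,u=np.nonzero(t); print("htop",len(h),h.mean(0),u.mean(),v.mean())
n=P[ok&(np.hypot(P[...,0]-546,P[...,1]+38)<18)&(P[...,2]>161)&(P[...,2]<171)]; print("nut",len(n), n.mean(0))
def dirn(h,n): return np.degrees(np.arctan2(*(h-n)[:2][::-1]))
print("angle now",dirn(h.mean(0),n.mean(0)),"before",dirn(np.array([497.302,6.427]),np.array([546.094,-41.425])))
a=cv2.imread("pics/wrist1.png"); print(cv2.phaseCorrelate(*[cv2.cvtColor(i,cv2.COLOR_BGR2GRAY)[165:300,300:450].astype(np.float32) for i in (a,p)]))
E
```

```text
[496.83742765   7.94495475 291.92532038] [-1.79893593e+02 -1.01660641e-02  9.00012184e+01] [-0.05820049 -1.00117226 -0.27761216] 85.34980603535531
htop 602 [497.41099531   6.58265072 209.08776911] 324.5614617940199 214.25249169435216
nut 245 [546.1199133  -41.17963645 165.15780151]
angle now 135.5622010234589 before 135.55726516346186
((0.5728306293214729, 1.5303581986448762), 0.775219447006414)
```

View pics/wrist5.png

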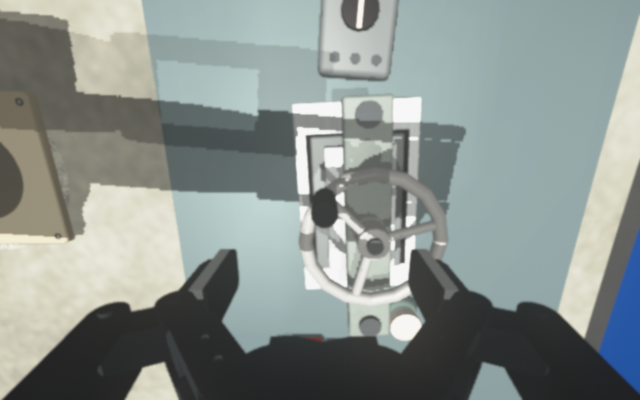

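The handle's angle is 135.56° now, the same as the 135.56° before the turn. In the picture the handle is at (324,207) and the nut at (375,245), with the fingers open above. I'll move clear, back the way I came, and check the top and scene views.

Request:
{"fn": "jog_arm", "kwargs": {
  "plan": [
    [[0,0,0],[0.03,0,-0.03],1],
    [[0,0,0],[0.07,-0.01,-0.05],1],
    [[0,0,0],[0.12,-0.03,-0.05],1],
    [[0,0,0],[0.17,-0.05,-0.05],1],
    [[0,0,0],[0.22,-0.08,-0.05],1],
    [[0,0,0],[0.27,-0.11,-0.05],1],
    [[0,0,0],[0.32,-0.13,-0.05],1],
    [[0,0,0],[0.37,-0.15,-0.05],1],
    [[0,0,0],[0.4,-0.16,-0.05],1],
    [[0,0,0],[0.4,-0.16,-0.05],1],
    [[0,0,0],[0.4,-0.16,-0.05],1]
  ]
}}

```text
time: 15.52
tool_pos: [337.3, 407.2, 342.4]
tcp_rot: [-180.0, 0.1, 90.0]
ft_force: [-0.7, -0.3, 0.2]
finger_gap: 85.6
```

```bash
python3 - <<'E'
from bench import *
from h import *
s=sense();print(s['time'],s['tool_pos'],s['qd'].round(2),s['ft_force'])
for n,b in (("top",(165,240,230,490)),("scene",(160,260,185,400))):
    p,d=snapshot(n); a=cv2.imread(f"pics/{n}0.png"); cv2.imwrite(f"pics/{n}1.png",p)
    D=np.abs(a.astype(int)-p).max(2); s=D[b[0]:b[1],b[2]:b[3]]; print(n,s.mean(),(s>40).sum())
    v,u=np.nonzero(s>40); print((u.min()+b[2],u.max()+b[2],v.min()+b[0],v.max()+b[0]) if len(u) else '')
E
```

```text
15.525 [337.33040593 407.24360122 342.37889717] [-1.16 -0.73  0.04  0.01  0.05  0.03] [-0.69487648 -0.27935258  0.18003895]
top 7.337384615384615 195
(np.int64(230), np.int64(392), np.int64(215), np.int64(239))
scene 8.92567441860465 2047
(np.int64(246), np.int64(399), np.int64(160), np.int64(240))
```

View pics/top1.png

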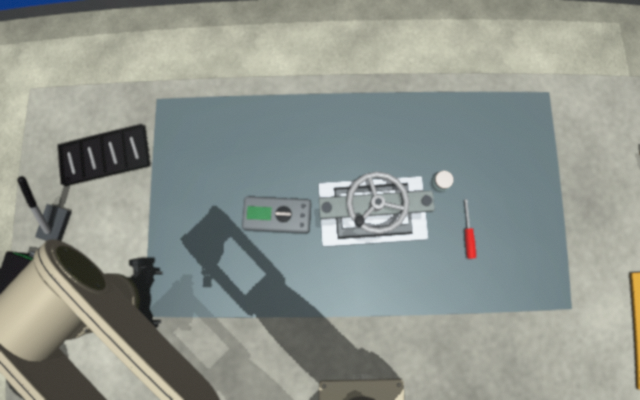

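In the top view the wheel is at (378,202) and the handle at (360,219), as at the start. The meter, jar and driver have not moved, and only the arm's shadow differs. I'll let the arm settle and then hand in.

Request:
{"fn": "jog_arm", "kwargs": {
  "plan": [
    [[0,0,0],[0,0,0],1],
    [[0,0,0],[0,0,0],1],
    [[0,0,0],[0,0,0],1],
    [[0,0,0],[0,0,0],1]
  ]
}}

```text
time: 16.12
tool_pos: [337.4, 407.8, 343.3]
tcp_rot: [180.0, -0.0, 90.0]
ft_force: [0.7, -0.5, -0.4]
finger_gap: 85.8
```

```bash
python3 - <<'E'
from bench import *
print(sense()['qd'].round(2)); print(hand_in())
E
```

```text
[ 0.14  0.14 -0.03  0.09 -0.    0.07]
the job is handed in; nothing more can be done
None
```

I turned the press's hand wheel one full turn anticlockwise, let go, moved the arm clear and handed the job in at about 16 s. I held the handle lightly between the fingertips (25 N grip) and carried it round the 68 mm circle, rather than pushing it with closed fingers.

- **Wheel:** Measured with the wrist camera, the handle's angle was 135.56° before and 135.56° after. Its measured position matched its start to within 0.2 mm.
- **Forces:** Wrist forces stayed below about 9 N at every reading.
- **Surroundings:** In the top view the meter, jar and driver look where they were. I saw no change in what shows of the tablet, but did not measure it on its own.
- **Checks that disagreed:** The before/after picture comparison was not clean. The top view differed in a few spots and the scene view in more. I put this down to the arm and its shadow having moved, but I only viewed the top picture afterwards. The three cameras also placed the wheel axis up to about 5 mm apart, so I used the wrist view, which gave the handle 68.3 mm from the axis against the 68 mm given.

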